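# Pack the switch's spares kit into the caddy

### The job

Pack the network switch's spares kit into the black caddy: the screw jar into the round pocket, the smaller fan into the square pocket, the plug-in adapter into the wide oblong pocket and the shorter pull handle into the long narrow pocket, each upright as it stands now and resting flat on its pocket's floor. Set each one down rather than dropping it. Leave the larger fan and the longer handle where they are.

Things in the scene. Friction and masses are not known exactly. Their poses are not given: they have to be found in the camera images.
- jar: Small upright jar for screws: white round body 38 mm across, 36 mm tall, with a steel lid 40 mm across, 48 mm tall overall, about 0.1 kg. Origin: centre of its underside; z up.
- fan_small: The smaller of two black square cooling fans lying face up, grey blades on top: 40 x 40 x 28 mm tall, about 0.05 kg. Origin: centre of its underside; x and y along its sides, z up.
- adapter: Black plug-in power adapter lying with its two flat brass pins upwards: body 66 (x) x 42 (y) x 28 mm tall, pins to 45 mm above the table, 12 mm to +x of the centre; about 0.11 kg. Origin: centre of its underside; x along its length, z up.
- handle_short: The shorter of two aluminium chassis pull handles, a bar bent to a square-cornered arch standing on two round feet: 82 mm long (x) over its feet, feet 18 mm across, 40 mm tall; bar 10 mm thick, its level top stretch runs along x centred 35 mm above the underside; about 0.06 kg. Origin: midway between the feet, at the underside; z up.
- fan_large: The larger black square fan, not part of the kit: 60 x 60 x 25 mm tall. Origin: centre of its underside; z up.
- handle_long: The longer aluminium pull handle, not part of the kit: 122 mm long (x), otherwise like the short one, 40 mm tall. Origin: midway between the feet, at the underside; z up.
- pocket_round: Insert with the round pocket, 60 mm across, 9 mm deep. Insert 128 (x) x 80 (y) x 13 mm, grey over a black pocket floor; four alike outside stand two by two, in any order, in the low black caddy (270 x 174 x 18 mm, immovable). Origin: centre of its underside, 4 mm over the table; pocket centred on it, floor 4 mm and rim 13 mm above it; z up.
- pocket_square: Insert with the square pocket, 58 x 58 mm, 9 mm deep. Insert 128 (x) x 80 (y) x 13 mm, grey over a black pocket floor; four alike outside stand two by two, in any order, in the low black caddy (270 x 174 x 18 mm, immovable). Origin: centre of its underside, 4 mm over the table; pocket centred on it, floor 4 mm and rim 13 mm above it; z up.
- pocket_wide: Insert with the wide oblong pocket, 90 (x) x 62 (y) mm, 9 mm deep. Insert 128 (x) x 80 (y) x 13 mm, grey over a black pocket floor; four alike outside stand two by two, in any order, in the low black caddy (270 x 174 x 18 mm, immovable). Origin: centre of its underside, 4 mm over the table; pocket centred on it, floor 4 mm and rim 13 mm above it; z up.
- pocket_slot: Insert with the long narrow pocket, 108 (x) x 38 (y) mm, 9 mm deep. Insert 128 (x) x 80 (y) x 13 mm, grey over a black pocket floor; four alike outside stand two by two, in any order, in the low black caddy (270 x 174 x 18 mm, immovable). Origin: centre of its underside, 4 mm over the table; pocket centred on it, floor 4 mm and rim 13 mm above it; z up.
Mind the look-alikes: they are no part of the job. What is shaped like the pocket_wide but orange or yellow is not meant.

How it is judged:
At the end, for the whole second after the job is handed in: The four kit parts rest released and still in their own pockets (centre within 20 mm of the pocket's, underside within 3.5 mm of its floor, upright within 7 degrees); the larger fan and longer handle stand upright within 30 mm of where they began (horizontal distance between jar and pocket_round below 0.02 m and z of jar in the frame of pocket_round between 0 and 0.0075 m and angle between each of jar, fan_small, adapter, handle_short, fan_large, handle_long's own z axis and vertical below 0.12 rad and linear speed of each of jar, fan_small, adapter, handle_short below 0.02 m/s and horizontal distance between fan_small and pocket_square below 0.02 m and z of fan_small in the frame of pocket_square between 0 and 0.0075 m and horizontal distance between adapter and pocket_wide below 0.02 m and z of adapter in the frame of pocket_wide between 0 and 0.0075 m and horizontal distance between handle_short and pocket_slot below 0.02 m and z of handle_short in the frame of pocket_slot between 0 and 0.0075 m and distance of each of fan_large, handle_long from where it was at the start of the episode below 0.03 m); the robot touches nothing.
It fails at once if a kit part is dropped (faster than 0.8 m/s, a fall of about 3 cm, while not in the fingers) ((linear speed of jar above 0.8 m/s and contact force between jar and the fingers below 0.05 N) or (linear speed of fan_small above 0.8 m/s and contact force between fan_small and the fingers below 0.05 N) or (linear speed of adapter above 0.8 m/s and contact force between adapter and the fingers below 0.05 N) or (linear speed of handle_short above 0.8 m/s and contact force between handle_short and the fingers below 0.05 N)).
It fails at once if the larger fan is shifted by more than 30 mm (distance of fan_large from where it was at the start of the episode above 0.03 m).
It fails at once if the longer handle is shifted by more than 30 mm (distance of handle_long from where it was at the start of the episode above 0.03 m).
It also fails if it takes over 99 s, if anything falls off the work surface, if the arm or the gripper's body presses on something with over 40 N, if the wrist force passes 120 N, or if a joint passes its speed limit or range.

### The arm

A 7-joint arm with a two-finger parallel gripper is mounted at the origin on the work surface. World frame = base frame: x ahead of the robot, y to its left, z up, the work surface at z = 0. Lengths are in m, angles in rad, forces in N, time in s.
With the tool pointing down it reaches from about 0.425 to 0.975 m from the base axis. Payload 16.7 kg.
Tool frame: the origin (TCP) lies at the very end of the fingers, on their centre line; the grasp point (between the pads) lies r.pinch_z behind it (r.pinch_z is the distance from the TCP to the grasp point, in m); z points along the fingers, y is the line along which they close (so a half turn about z gives the same grasp; the last joint's range is limited). The gripper opens to 85 mm and grips with 20 to 120 N. Pads are 22 mm wide; open, the fingers measure 114 mm over their backs; the gripper's body (76 mm by 85 mm) begins 54 mm behind the grasp point. The pads swing forward as they close: fully open they stand 13 mm farther back than shut.
Start: joints at [-1.437, 0.426, 0.074, 1.606, -0.034, 1.111, -0.067], TCP at [0.189, 0.648, 0.231] pointing down, gripper open.
Joint ranges: [-2.85, 2.85], [-0.5, 2.14], [-1.23, 1.37], [0.21, 2.46], [-1.02, 4.16], [0.16, 2.05], [-2.73, 2.73]. Speed limits (rad/s): [1.89, 1.89, 2.39, 2.39, 3.01, 3.01, 3.01].

### API

Orientations are given as a unit quaternion [x, y, z, w].
In Python, from plant import r, imaging gives the robot as it stands.
- The arm moves only by the shell command python3 -m inch 'ROWS'. ROWS is JSON, a list that holds one entry, the list of rows, each a list of 5 numbers: the opening, from 0 (shut) to 1 (fully open), then the shift along the tool's x, y, z in m, then the turn about the tool's z in rad. In form: [[[hand, x, y, z, yaw], ...]]. A call has 1 to 8 rows; each row is the pose to reach, as a shift and turn from the pose commanded when the call began, along the tool's axes at that moment; what a row does not reach only later rows make up. A row lasts 1/12 s, in which the tool goes at most 41.7 mm and 7.16 degrees, less where a joint would pass 70% of its speed; a pose out of reach is approached as far as the arm can. A call with a gripper value outside its range is refused whole. The fingers move at their own pace and stop on an object; the grip force is fixed at half the most. Time passes only in rows, so rows that repeat a pose let the fingers close. It gives the time, the measured TCP pose, the force, the opening and the grip force at its end, in the units of the state.
- r.get_obs(): the state, without advancing time (a new reading comes with each control period).
- imaging.grab_frame(name): name is "scene" or "top"; returns a dict with "pixels" (420x560x3 uint8, red, green, blue), "z_map" (420x560 float32, m along the optical axis (not along the pixel's ray), 0 where there is no reading), "fx", "fy", "cx", "cy" (pixels), "cam_to_world" (4x4, takes a point from camera to world coordinates). Camera axes: x right, y down, z forward; pixel columns grow to the right and rows downward; lengths in m; the calibration is good to about 2 mm. A picture is of the moment at which its call begins.
- r.hand_in(): hands the job in; it is judged then, once.
The state is a dict: "time_s": time; "qpos": joint angles; "qd": joint speeds; "effort": joint torques, N m; "tcp_pos": TCP position; "tcp_rot": TCP orientation; "ft_force": force on the tool from outside, world axes, zero at the start; "ft_torque": the same for the moment, N m; "opening": finger opening in m; "gripper_force": force on a finger pad.
Only numpy, scipy, OpenCV 4.12 (cv2) and the standard library are available. Lean on these libraries where they do the work, as an engineer would, in place of code of your own. Each camera call takes 0.05 s, during which the arm holds its last target. There are 200 camera calls.

## Working session

There is one attempt and no reset: what is moved stays moved. The work goes in short steps, Python scripts to look and compute and a shell command to move; the robot and the scene stay as the last step left them, time stands still between calls to the robot, and variables do not carry over. Pictures are saved under pics/ and viewed, at most 14 in all, crops included, and the job is handed in when it is done.

```bash
ls; mkdir -p pics; python3 - <<'E'
from plant import r, imaging
import cv2
o=r.get_obs(); print({k:o[k] for k in("time_s","tcp_pos","tcp_rot","ft_force","opening")}, r.pinch_z)
for n in("top","scene"):
    f=imaging.grab_frame(n); cv2.imwrite(f"pics/{n}0.png",f["pixels"][:,:,::-1]); print(f["fx"],f["cx"],f["cy"],f["cam_to_world"])
E
```

```text
pics
{'time_s': 0.0, 'tcp_pos': array([0.1888677 , 0.64760265, 0.23061095]), 'tcp_rot': array([ 1.41392416e-01,  9.89953416e-01, -6.44643756e-04, -5.17484534e-05]), 'ft_force': array([-0.64893128,  0.11120846, -0.04416043]), 'opening': 0.08520811446956848} 0.0187
508.7452253595246 277.07076095933 206.9786975997253 [[ 0.02753847 -0.98721087  0.15702332  0.25975097]
 [-0.99959862 -0.02615091  0.01089621  0.03159308]
 [-0.00665055 -0.15726036 -0.98753478  1.28103092]
 [ 0.          0.          0.          1.        ]]
412.571829415591 282.7953460655284 211.83247304388297 [[ 0.34684345  0.73983487 -0.57649284  1.02690219]
 [ 0.9378423  -0.28163152  0.2028189  -0.16721428]
 [-0.01230606 -0.61100577 -0.79153048  0.80913139]
 [ 0.          0.          0.          1.        ]]
```

View pics/top0.png

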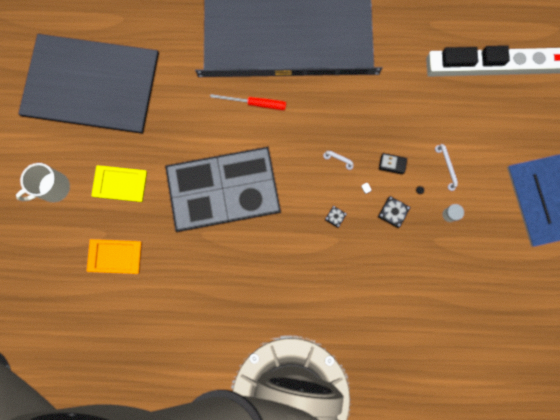

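View pics/scene0.png

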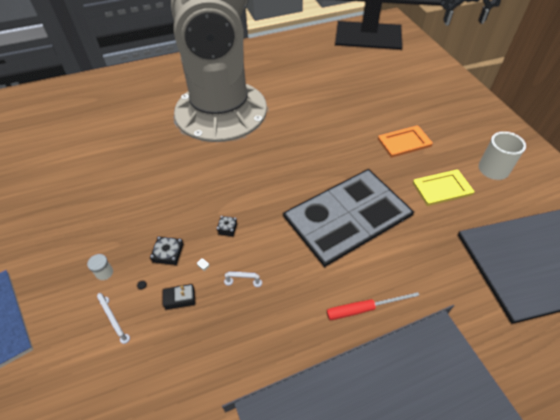

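The top view shows the caddy around (222,188): wide pocket at (196,178), slot (246,168), square (201,208), round (251,200). The kit is to its right: short handle (339,159), adapter (393,163), small fan (336,216), jar (455,213), large fan (394,211), long handle (447,167). I'll enlarge it to read exact pixels.

```bash
python3 - <<'E'
import cv2
im=cv2.imread("pics/top0.png")
cv2.imwrite("pics/cad.png",cv2.resize(im[140:240,160:290],None,fx=6,fy=6,interpolation=cv2.INTER_CUBIC))
cv2.imwrite("pics/kit.png",cv2.resize(im[138:238,315:475],None,fx=5,fy=5,interpolation=cv2.INTER_CUBIC))
E
```

```text
(no output)
```

View pics/cad.png

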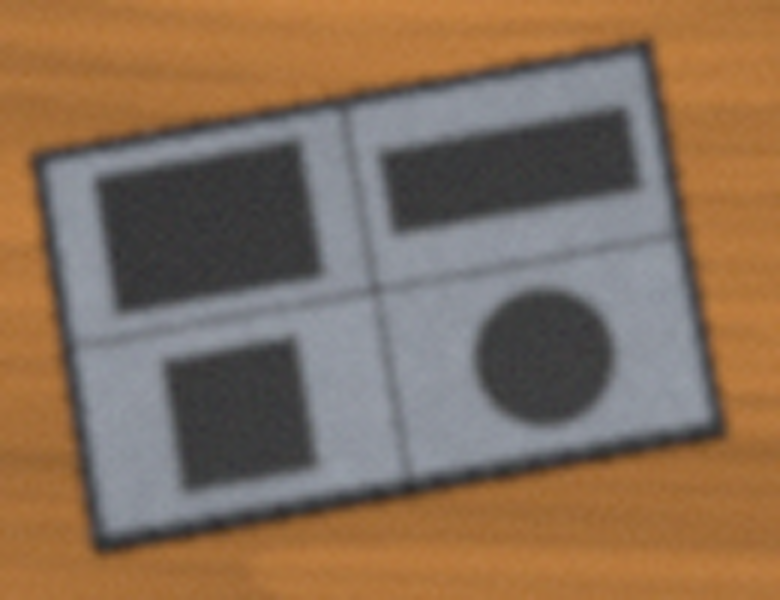

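View pics/kit.png

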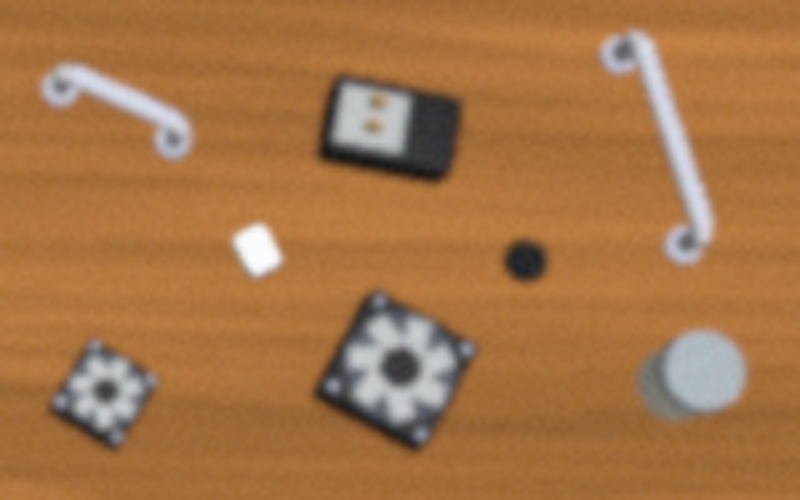

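```bash
cat > h.py <<'E'
import numpy as np
from plant import r, imaging
def ray(f,uv,z):
    T=f["cam_to_world"]; uv=np.atleast_2d(uv).astype(float)
    d=np.c_[(uv[:,0]-f["cx"])/f["fx"],(uv[:,1]-f["cy"])/f["fy"],np.ones(len(uv))]@T[:3,:3].T
    return T[:3,3]+d*((z-T[2,3])/d[:,2])[:,None]
def cloud(f):
    v,u=np.mgrid[:420,:560]; Z=f["z_map"]
    P=np.stack([(u-f["cx"])/f["fx"]*Z,(v-f["cy"])/f["fy"]*Z,Z],-1)
    return P@f["cam_to_world"][:3,:3].T+f["cam_to_world"][:3,3]
def deg(d): return np.degrees(np.arctan2(d[1],d[0]))
def axes():
    o=r.get_obs(); from scipy.spatial.transform import Rotation as R
    return o, R.from_quat(o["tcp_rot"]).as_matrix()
def go(x,y,z=None,psi=None):
    "shift in tool axes to bring TCP to x,y,z and the closing line to psi deg"
    o,M=axes(); z=o["tcp_pos"][2] if z is None else z
    s=M.T@(np.array([x,y,z])-o["tcp_pos"]); cur=deg(M[:,1])
    yaw=0 if psi is None else -np.radians((psi-cur+90)%180-90)
    print("shift",s.round(4),"yaw",round(yaw,3),"psi now",round(cur,1),"q7",o["qpos"][6].round(2),"t",o["time_s"],"tilt",M[:2,2].round(4))
E
python3 - <<'E'
from h import *
import cv2
f=imaging.grab_frame("top")
C=lambda p:np.array(p)/6+[160,140]-0.4
K=lambda p:np.array(p)/5+[315,138]-0.4
for n,p in dict(wide=[(97,179),(300,143),(322,273),(117,311)],slot=[(383,152),(627,110),(639,186),(396,230)],square=[(165,359),(297,339),(315,465),(185,490)],rnd=[(544,356)]).items():
    w=ray(f,C(p),.017); print(n,w.mean(0).round(4), deg(w[1]-w[0]) if len(w)>1 else '', [np.linalg.norm(w[i]-w[i-1]).round(4) for i in range(len(w))])
for n,z,p in [("feet",.003,[(60,87),(173,138)]),("bar",.04,[(70,72),(183,125)]),("adapter",.028,[(335,75),(462,100),(443,177),(322,155)]),("fan",.028,[(95,342),(157,381),(117,446),(52,407)]),("jar",.048,[(706,371)]),("fanL",.025,[(401,367)]),("hL",.04,[(640,40),(705,235)])]:
    w=ray(f,K(p),z); print(n,w.mean(0).round(4), deg(w[1]-w[0]) if len(w)>1 else '', [np.linalg.norm(w[i]-w[i-1]).round(4) for i in range(len(w))])
P=cloud(f)
m=(P[...,2]>.015)&(P[...,2]<.08); n,l,s,c=cv2.connectedComponentsWithStats(m.astype(np.uint8))
for i in range(1,n):
    q=P[l==i]
    if len(q)>20 and 315<c[i][0]<475:
        q=q[q[:,2]>q[:,2].max()-.012]; R=cv2.minAreaRect(q[:,:2].astype(np.float32)*1000); print(c[i].round(),len(q),q[:,2].max().round(4),np.round(R[0],1),np.round(R[1],1),round(R[2],1))
go(.6,-.1)
E
```

```text
wide [0.5315 0.2577 0.017 ] -78.16637756948474 [np.float64(0.058), np.float64(0.0874), np.float64(0.0574), np.float64(0.0878)]
slot [0.5595 0.1305 0.017 ] -78.4744578501522 [np.float64(0.0344), np.float64(0.1053), np.float64(0.0336), np.float64(0.1046)]
square [0.4519 0.2402 0.017 ] -79.71754191556933 [np.float64(0.0565), np.float64(0.0561), np.float64(0.0543), np.float64(0.0552)]
rnd [0.4795 0.1137 0.017 ]  [np.float64(0.0)]
feet [ 0.5895 -0.1077  0.003 ] -113.59403621080057 [np.float64(0.0638), np.float64(0.0638)]
bar [ 0.5873 -0.1087  0.04  ] -114.4869251489344 [np.float64(0.0624), np.float64(0.0624)]
adapter [ 0.5793 -0.2433  0.028 ] -100.07319805344648 [np.float64(0.0423), np.float64(0.0651), np.float64(0.0414), np.float64(0.0615)]
fan [ 0.4392 -0.1007  0.028 ] -121.27902829897994 [np.float64(0.0393), np.float64(0.0363), np.float64(0.0384), np.float64(0.0374)]
jar [ 0.4554 -0.3919  0.048 ]  [np.float64(0.0)]
fanL [ 0.4571 -0.2482  0.025 ]  [np.float64(0.0)]
hL [ 0.5746 -0.3812  0.04  ] -163.26144804580406 [np.float64(0.1036), np.float64(0.1036)]
[449. 165.] 151 0.0465 [ 579.  -382.6] [106.4  11. ] 16.6
[339. 157.] 97 0.0458 [ 590.2 -108.5] [69.6  9.9] 65.6
[393. 163.] 13 0.0459 [ 582.1 -244.8] [43.  35.7] 26.0
[394. 211.] 554 0.0329 [ 457.8 -248.3] [60.3 61. ] 61.7
[454. 212.] 215 0.0533 [ 456.9 -391. ] [38.7 39.2] 43.1
[336. 216.] 240 0.0366 [ 441.5 -101.6] [39.4 39.8] 60.3
[329. 360.] 55 0.0226 [ 95.8 -85.1] [35.6 20.2] 54.7
[336. 380.] 18 0.0363 [  44.4 -102.8] [ 8.  18.3] 20.2
shift [-6.040e-01 -6.027e-01  6.000e-04] yaw 0 psi now 73.7 q7 -0.07 t 0.15 tilt [-0.0002 -0.001 ]
```

```bash
python3 -c "
from h import *
go(.589,-.1083,.12,-24.5)"
```

```text
shift [-0.5958 -0.6136  0.1114] yaw -1.427 psi now 73.7 q7 -0.07 t 0.15 tilt [-0.0002 -0.001 ]
```

```bash
sed -i 's/(psi-cur+90)%180-90/(psi-cur+180)%360-180/' h.py
python3 -m inch '[[[0.6,-0.02,-0.02,0,0.1],[0.6,-0.05,-0.05,0,0.2],[0.6,-0.075,-0.075,0,0.3],[0.6,-0.1,-0.1,0,0.4],[0.6,-0.13,-0.13,0,0.5],[0.6,-0.155,-0.155,0,0.6],[0.6,-0.18,-0.18,0,0.7],[0.6,-0.2,-0.205,0,0.8]]]'; python3 -c "
from h import *
go(.589,-.1083,.12,-24.5)"
```

```text
time_s: 0.82
tcp_pos: [0.3247, 0.393, 0.2313]
tcp_rot: [0.518, 0.855, -0.0, 0.0]
ft_force: [0.0, 0.3, 0.5]
opening: 0.0512
gripper_force: 0.0
shift [-0.5667  0.0024  0.1113] yaw 0.909 psi now 27.6 q7 -0.47 t 0.8167 tilt [-0. -0.]
```

```bash

python3 -m inch '[[[0.6,-0.035,0,0,0.1],[0.6,-0.07,0,0,0.2],[0.6,-0.105,0,0,0.3],[0.6,-0.14,0,0,0.4],[0.6,-0.175,0,0,0.5],[0.6,-0.21,0,0,0.6],[0.6,-0.245,0,0,0.7],[0.6,-0.28,0,0,0.8]]]'; python3 -c "
from h import *
go(.589,-.1083,.12,-24.5)"
```

```text
time_s: 1.48
tcp_pos: [0.455, 0.146, 0.2314]
tcp_rot: [0.81, 0.586, 0.0, -0.0]
ft_force: [0.2, 0.7, 0.2]
opening: 0.0515
gripper_force: 0.0
shift [-0.1997  0.2068  0.1113] yaw 0.11 psi now -18.2 q7 -0.68 t 1.4833 tilt [0.     0.0004]
```

```bash
python3 - <<'E'
from h import *
print(r.get_obs()["qpos"].round(2))
E
```

```text
[-0.99  0.1   0.59  2.06 -0.07  1.   -0.68]
```

```bash

python3 -m inch '[[[0.6,-0.025,0.025,0.01,0.05],[0.6,-0.05,0.05,0.025,0.1],[0.6,-0.075,0.078,0.04,0.11],[0.6,-0.1,0.104,0.055,0.11],[0.6,-0.13,0.13,0.07,0.11],[0.6,-0.155,0.16,0.085,0.11],[0.6,-0.18,0.187,0.1,0.11],[0.6,-0.2,0.207,0.111,0.11]]]'; python3 -c "
from h import *
go(.589,-.1083,.017,-24.5); print(r.get_obs()['qpos'].round(2))"
```

```text
time_s: 2.15
tcp_pos: [0.5906, -0.1092, 0.1187]
tcp_rot: [0.84, 0.542, -0.001, 0.0]
ft_force: [-0.8, 0.9, 0.5]
opening: 0.0512
gripper_force: 0.0
shift [ 0.0003 -0.0018  0.1017] yaw 0.004 psi now -24.3 q7 -0.0 t 2.15 tilt [-0.0008 -0.0008]
[-0.4   0.5   0.63  1.9  -0.38  0.86 -0.  ]
```

```bash

python3 -m inch '[[[0.6,0,0,0.025,0],[0.6,0,0,0.05,0],[0.6,0,0,0.075,0],[0.6,0,0,0.09,0],[0.6,0,0,0.1,0],[0.6,0,0,0.103,0],[0.6,0,0,0.103,0],[0.6,0,0,0.103,0]]]' && python3 -m inch '[[[0,0,0,0,0],[0,0,0,0,0],[0,0,0,0,0],[0,0,0,0,0],[0,0,0,0,0],[0,0,0,0,0]]]'; python3 -c "
from h import *
go(.5595,.1305,.13,12.3);import cv2
f=imaging.grab_frame('scene'); cv2.imwrite('pics/s1.png',f['pixels'][150:350,100:400,::-1].repeat(2,0).repeat(2,1))"
```

```text
time_s: 2.82
tcp_pos: [0.5904, -0.1064, 0.0181]
tcp_rot: [0.84, 0.543, 0.0, 0.0]
ft_force: [0.4, -0.2, -1.5]
opening: 0.0509
gripper_force: 0.0
time_s: 3.32
tcp_pos: [0.5903, -0.1062, 0.018]
tcp_rot: [0.84, 0.543, 0.0, 0.0]
ft_force: [-2.0, 2.0, 7.0]
opening: 0.0072
gripper_force: 58.6
shift [ 0.2033 -0.1252 -0.112 ] yaw -0.638 psi now -24.2 q7 0.08 t 3.3167 tilt [0.0008 0.0003]
```

View pics/s1.png

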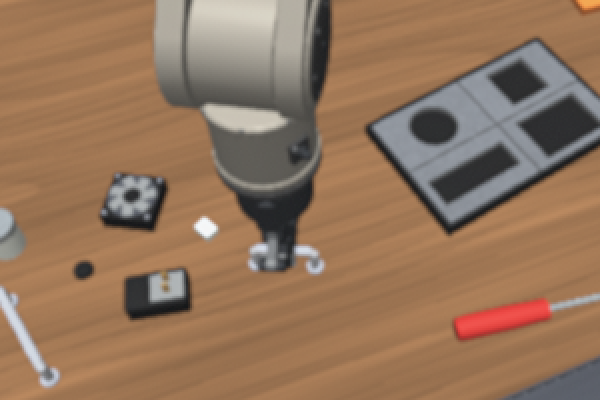

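```bash
python3 -c "
from h import *
f=imaging.grab_frame('scene')
w=ray(f,[(257.5,282.5),(231,282)],.005);print(w,w.mean(0))
T=np.linalg.inv(f['cam_to_world']);
for p in [(.5903,-.1062,.018),(.5903,-.1062,.037)]:
  c=T[:3,:3]@p+T[:3,3];print((f['fx']*c[0]/c[2]+f['cx']-100)*2,(f['fy']*c[1]/c[2]+f['cy']-150)*2)
"
python3 -m inch '[[[0,0,0,-0.01,0],[0,0,0,-0.03,0],[0,0,0,-0.05,0],[0,0,0,-0.07,0],[0,0,0,-0.09,0],[0,0,0,-0.105,0],[0,0,0,-0.112,0],[0,0,0,-0.112,0]]]'; python3 -c "
from h import *
go(.5595,.1305,.13,12.3);import cv2
f=imaging.grab_frame('scene'); cv2.imwrite('pics/s2.png',f['pixels'][150:320,150:350,::-1].repeat(3,0).repeat(3,1))"
```

```text
[[ 0.60389498 -0.08003363  0.005     ]
 [ 0.58232306 -0.13376658  0.005     ]] [ 0.59310902 -0.1069001   0.005     ]
287.2958745947998 256.37785239656955
285.7301148124161 247.713580783079
time_s: 4.08
tcp_pos: [0.5908, -0.1064, 0.1312]
tcp_rot: [0.84, 0.543, 0.001, 0.001]
ft_force: [0.7, -0.7, -1.2]
opening: 0.0077
gripper_force: 58.6
shift [ 0.2032 -0.1257  0.0011] yaw -0.638 psi now -24.2 q7 -0.02 t 4.0833 tilt [0.0026 0.0003]
```

View pics/s2.png

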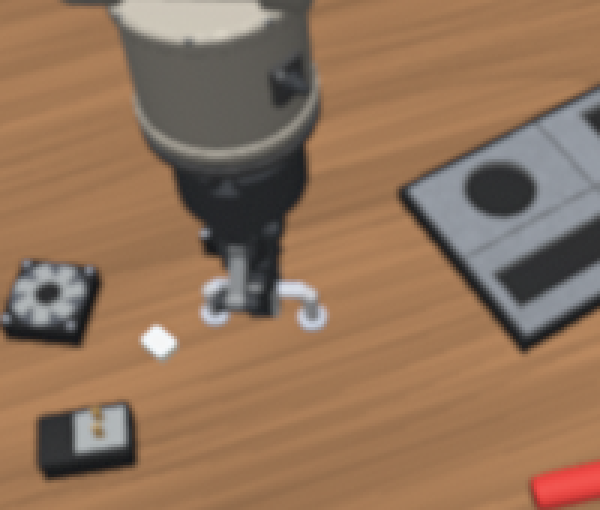

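The handle hangs level in the fingers, its feet at (215,313) and (312,317) in this crop, about centred. I'll carry it over the slot.

```bash

python3 -m inch '[[[0,0.018,-0.011,0,-0.08],[0,0.045,-0.028,0,-0.18],[0,0.075,-0.046,0,-0.28],[0,0.105,-0.065,0,-0.38],[0,0.135,-0.083,0,-0.48],[0,0.165,-0.102,0,-0.57],[0,0.19,-0.118,0,-0.62],[0,0.203,-0.126,0,-0.638]]]' &&
python3 -m inch '[[[0,0,0,0,0],[0,0,0,0,0]]]';python3 -c "
from h import *
go(.5595,.1305,.026,12.3)"
```

```text
time_s: 4.8
tcp_pos: [0.5569, 0.1346, 0.1281]
tcp_rot: [0.624, 0.781, -0.0, -0.001]
ft_force: [0.0, 0.8, -0.8]
opening: 0.0076
gripper_force: 58.7
time_s: 4.97
tcp_pos: [0.5578, 0.1308, 0.1284]
tcp_rot: [0.627, 0.779, -0.001, -0.0]
ft_force: [0.2, -0.4, -0.5]
opening: 0.0081
gripper_force: 58.7
shift [-0.0006  0.0017  0.1024] yaw 0.001 psi now 12.4 q7 0.09 t 4.9667 tilt [-0.0014 -0.0007]
```

```bash

python3 -m inch '[[[0,0,0.001,0.02,0],[0,0,0.0015,0.045,0],[0,0,0.0015,0.065,0],[0,0,0.0015,0.08,0],[0,0,0.0015,0.09,0],[0,0,0.0015,0.095,0],[0,0,0.0015,0.099,0],[0,0,0.0015,0.101,0]]]' &&
python3 -m inch '[[[0,0,0,0,0],[0,0,0,0.001,0],[0,0,0,0.001,0]]]';python3 -c "
from h import *
go(.5595,.1305,.026,12.3)"
```

```text
time_s: 5.63
tcp_pos: [0.5601, 0.1303, 0.0283]
tcp_rot: [0.628, 0.779, -0.0, 0.0]
ft_force: [-0.1, -0.5, -1.1]
opening: 0.0079
gripper_force: 58.7
time_s: 5.88
tcp_pos: [0.5602, 0.1309, 0.0278]
tcp_rot: [0.627, 0.779, 0.0, 0.0]
ft_force: [-0.4, 0.3, -1.0]
opening: 0.0078
gripper_force: 58.7
shift [-0.0003 -0.0007  0.0018] yaw 0.0 psi now 12.3 q7 0.17 t 5.8833 tilt [0.0007 0.0003]
```

```bash

python3 -m inch '[[[0,0,0,0.001,0],[0,0,0,0.002,0],[0,0,0,0.002,0]]]' && python3 -m inch '[[[0.2,0,0,0,0],[0.4,0,0,0,0],[0.4,0,0,0,0],[0.4,0,0,0,0],[0.4,0,0,-0.02,0],[0.6,0,0,-0.05,0],[0.6,0,0,-0.08,0],[0.6,0,0,-0.11,0]]]';python3 -c "
from h import *
go(.4403,-.101,.13,-30.5)"
```

```text
time_s: 6.13
tcp_pos: [0.5603, 0.131, 0.026]
tcp_rot: [0.627, 0.779, 0.0, 0.0]
ft_force: [-2.5, -0.0, 9.8]
opening: 0.0078
gripper_force: 59.8
time_s: 6.8
tcp_pos: [0.5595, 0.1305, 0.1363]
tcp_rot: [0.627, 0.779, -0.0, -0.0]
ft_force: [-0.0, -0.3, 1.0]
opening: 0.0513
gripper_force: 0.0
shift [-0.2008 -0.1658  0.0066] yaw 0.747 psi now 12.3 q7 0.09 t 6.8 tilt [-0.0008 -0.0006]
```

```bash

python3 -m inch '[[[0.72,-0.025,-0.02,0,0.1],[0.72,-0.05,-0.042,0,0.2],[0.72,-0.08,-0.066,0,0.3],[0.72,-0.11,-0.091,0,0.42],[0.72,-0.14,-0.116,0,0.53],[0.72,-0.17,-0.14,0,0.64],[0.72,-0.19,-0.157,0,0.73],[0.72,-0.201,-0.166,0,0.747]]]' &&
python3 -m inch '[[[0.72,0,0,0.02,0],[0.72,0,0,0.04,0],[0.72,0,0,0.06,0]]]';python3 -c "
from h import *
go(.4403,-.101,.010,-30.5);import cv2
f=imaging.grab_frame('top'); cv2.imwrite('pics/t3.png',f['pixels'][130:250,160:400,::-1].repeat(3,0).repeat(3,1))"
```

```text
time_s: 7.47
tcp_pos: [0.4387, -0.1036, 0.1354]
tcp_rot: [0.87, 0.493, -0.0, -0.0]
ft_force: [0.5, 0.3, 0.3]
opening: 0.0612
gripper_force: 0.0
time_s: 7.72
tcp_pos: [0.4412, -0.1007, 0.0748]
tcp_rot: [0.868, 0.497, 0.001, 0.0]
ft_force: [0.9, 0.1, -0.7]
opening: 0.0615
gripper_force: 0.0
shift [-0.0008 -0.0006  0.0648] yaw 0.002 psi now -30.4 q7 -0.07 t 7.7167 tilt [0.0013 0.0003]
```

View pics/t3.png

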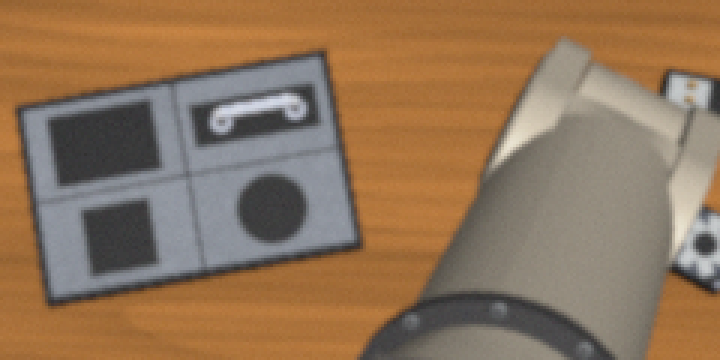

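The handle stands in the slot, with feet at (222,125) and (298,110) and the slot centre near (256,114). Next is the fan.

```bash

python3 -m inch '[[[0.72,-0.001,0,0.02,0],[0.72,-0.001,0,0.04,0],[0.72,-0.001,0,0.055,0],[0.72,-0.001,0,0.062,0],[0.72,-0.001,0,0.065,0],[0.72,-0.001,0,0.065,0]]]' &&
python3 -m inch '[[[0,0,0,0,0],[0,0,0,0,0],[0,0,0,0,0],[0,0,0,0,0],[0,0,0,0,0]]]' &&
python3 -m inch '[[[0,0,0,-0.01,0],[0,0,0,-0.03,0],[0,0,0,-0.055,0],[0,0,0,-0.08,0],[0,0,0,-0.1,0],[0,0,0,-0.115,0],[0,0,0,-0.12,0],[0,0,0,-0.12,0]]]'; python3 -c "
from h import *
go(.4519,.2402,.13,12.3)"
```

```text
time_s: 8.27
tcp_pos: [0.4402, -0.1018, 0.0104]
tcp_rot: [0.868, 0.497, -0.0, -0.0]
ft_force: [-0.1, 0.1, 0.5]
opening: 0.0614
gripper_force: 0.0
time_s: 8.68
tcp_pos: [0.4407, -0.1018, 0.0114]
tcp_rot: [0.868, 0.496, 0.001, 0.0]
ft_force: [-2.7, 0.7, 12.4]
opening: 0.0391
gripper_force: 59.1
time_s: 9.35
tcp_pos: [0.4408, -0.1015, 0.1318]
tcp_rot: [0.868, 0.497, 0.001, 0.0]
ft_force: [0.4, -0.4, -0.6]
opening: 0.0385
gripper_force: 61.3
shift [ 0.3002 -0.1636  0.0022] yaw -0.746 psi now -30.5 q7 -0.18 t 9.35 tilt [0.0028 0.0011]
```

```bash

python3 -m inch '[[[0,0.018,-0.01,0,-0.06],[0,0.045,-0.025,0,-0.15],[0,0.075,-0.041,0,-0.24],[0,0.108,-0.059,0,-0.33],[0,0.141,-0.077,0,-0.42],[0,0.174,-0.095,0,-0.51],[0,0.207,-0.113,0,-0.6],[0,0.24,-0.131,0,-0.68]]]'; python3 -c "
from h import *
go(.4519,.2402,.13,12.3)"
```

```text
time_s: 10.02
tcp_pos: [0.448, 0.1732, 0.1295]
tcp_rot: [0.651, 0.759, -0.001, -0.0]
ft_force: [2.1, -0.2, -0.6]
opening: 0.0384
gripper_force: 61.3
shift [ 0.0657  0.014  -0.0005] yaw -0.062 psi now 8.7 q7 -0.17 t 10.0167 tilt [-0.0012 -0.0003]
```

```bash

python3 -m inch '[[[0,0.03,0.007,0,-0.03],[0,0.055,0.012,0,-0.06],[0,0.066,0.014,0,-0.062],[0,0.066,0.014,0,-0.062],[0,0.066,0.014,0.02,-0.062],[0,0.066,0.014,0.04,-0.062],[0,0.066,0.014,0.06,-0.062]]]'; python3 -c "
from h import *
go(.4519,.2402,.0195,12.3)"
```

```text
time_s: 10.6
tcp_pos: [0.4528, 0.2374, 0.0692]
tcp_rot: [0.63, 0.777, -0.0, 0.0]
ft_force: [0.5, 0.3, -1.1]
opening: 0.0384
gripper_force: 61.4
shift [ 0.0029 -0.0003  0.0497] yaw -0.006 psi now 11.9 q7 -0.15 t 10.6 tilt [-0.0003 -0.0005]
```

```bash

python3 -m inch '[[[0,0.002,0,0.02,-0.005],[0,0.002,0,0.033,-0.005],[0,0.002,0,0.041,-0.005],[0,0.002,0,0.045,-0.005],[0,0.002,0,0.047,-0.005],[0,0.002,0,0.048,-0.005],[0,0.002,0,0.048,-0.005]]]'; python3 -c "
from h import *
go(.4519,.2402,.0195,12.3)"
```

```text
time_s: 11.18
tcp_pos: [0.4529, 0.2407, 0.0227]
tcp_rot: [0.627, 0.779, 0.0, 0.0]
ft_force: [-0.1, -0.3, 0.1]
opening: 0.0385
gripper_force: 61.4
shift [-0.0003 -0.0011  0.0032] yaw -0.0 psi now 12.3 q7 -0.1 t 11.1833 tilt [0.0005 0.0004]
```

```bash

python3 -m inch '[[[0,0,-0.001,0.0015,0],[0,0,-0.001,0.0025,0],[0,0,-0.001,0.003,0],[0,0,-0.001,0.003,0]]]'
```

```text
time_s: 11.52
tcp_pos: [0.4517, 0.2407, 0.0195]
tcp_rot: [0.627, 0.779, 0.0, -0.0]
ft_force: [-0.1, 1.2, 0.4]
opening: 0.0386
gripper_force: 61.5
```

Almost down, with no contact force yet. I'll lower another millimetre, then release.

```bash

python3 -m inch '[[[0,0,0,0.001,0],[0,0,0,0.001,0],[0,0,0,0.0015,0],[0,0,0,0.0015,0]]]' && python3 -m inch '[[[0.55,0,0,0.001,0],[0.55,0,0,0.001,0],[0.6,0,0,0.001,0],[0.6,0,0,0,0],[0.6,0,0,-0.02,0],[0.6,0,0,-0.05,0],[0.6,0,0,-0.08,0],[0.6,0,0,-0.11,0]]]';python3 -c "
from h import *
go(.581,-.2435,.13,-10)"
```

```text
time_s: 11.85
tcp_pos: [0.4517, 0.2407, 0.0193]
tcp_rot: [0.627, 0.779, 0.0, -0.0]
ft_force: [-12.4, -5.9, 42.5]
opening: 0.0385
gripper_force: 66.5
time_s: 12.52
tcp_pos: [0.4514, 0.2401, 0.1289]
tcp_rot: [0.627, 0.779, -0.001, 0.0]
ft_force: [0.9, 1.1, 0.2]
opening: 0.0514
gripper_force: 0.0
shift [-0.5001  0.0237 -0.0007] yaw 0.389 psi now 12.3 q7 -0.21 t 12.5167 tilt [-0.0006 -0.001 ]
```

```bash

python3 -m inch '[[[0.72,-0.02,0,0,0.05],[0.72,-0.05,0,0,0.1],[0.72,-0.085,0,0,0.15],[0.72,-0.12,0,0,0.2],[0.72,-0.155,0,0,0.25],[0.72,-0.19,0,0,0.3],[0.72,-0.225,0,0,0.35],[0.72,-0.26,0,0,0.38]]]'; python3 -c "
from h import *
go(.581,-.2435,.13,-10);import cv2
f=imaging.grab_frame('top'); cv2.imwrite('pics/t4.png',f['pixels'][130:250,160:400,::-1].repeat(3,0).repeat(3,1))"
```

```text
time_s: 13.18
tcp_pos: [0.5071, -0.0152, 0.1279]
tcp_rot: [0.764, 0.645, 0.0, 0.0]
ft_force: [0.1, 0.6, 1.2]
opening: 0.0615
gripper_force: 0.0
shift [-0.2128  0.111  -0.0021] yaw 0.007 psi now -9.6 q7 0.01 t 13.1833 tilt [0.0002 0.0001]
```

View pics/t4.png

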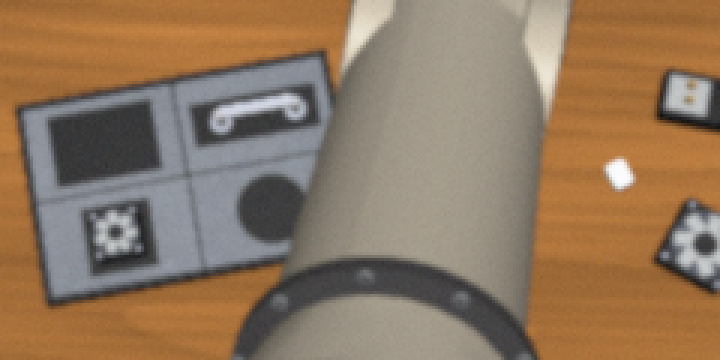

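The fan sits in the square pocket, centred at (116,232). Now the adapter.

```bash

python3 -m inch '[[[0.72,-0.035,0.018,0,0],[0.72,-0.07,0.037,0,0],[0.72,-0.105,0.055,0,0],[0.72,-0.14,0.073,0,0],[0.72,-0.17,0.089,0,0],[0.72,-0.2,0.104,0.005,0],[0.72,-0.212,0.11,0.02,0],[0.72,-0.213,0.111,0.04,0]]]'; python3 -c "
from h import *
go(.581,-.2435,.010,-10)"
```

```text
time_s: 13.9
tcp_pos: [0.5823, -0.2465, 0.0884]
tcp_rot: [0.764, 0.645, 0.0, 0.002]
ft_force: [0.0, 1.5, -0.7]
opening: 0.0614
gripper_force: 0.0
shift [ 0.0029 -0.002   0.0784] yaw 0.005 psi now -9.7 q7 0.49 t 13.9 tilt [ 0.0024 -0.0026]
```

```bash

python3 -m inch '[[[0.72,0.001,-0.001,0.02,0],[0.72,0.001,-0.001,0.04,0],[0.72,0.001,-0.001,0.06,0],[0.72,0.001,-0.001,0.072,0],[0.72,0.001,-0.001,0.078,0],[0.72,0.001,-0.001,0.078,0]]]' &&
python3 -m inch '[[[0,0,0,0,0],[0,0,0,0,0],[0,0,0,0,0],[0,0,0,0,0],[0,0,0,0,0]]]' &&
python3 -m inch '[[[0,0,0,-0.01,0],[0,0,0,-0.03,0],[0,0,0,-0.055,0],[0,0,0,-0.08,0],[0,0,0,-0.1,0],[0,0,0,-0.115,0],[0,0,0,-0.12,0],[0,0,0,-0.12,0]]]'; python3 -c "
from h import *
go(.5315,.2577,.13,12.3)
import cv2
f=imaging.grab_frame('scene'); cv2.imwrite('pics/s5.png',f['pixels'][170:350,70:290,::-1].repeat(3,0).repeat(3,1))"
```

```text
time_s: 14.4
tcp_pos: [0.5802, -0.2405, 0.0088]
tcp_rot: [0.763, 0.646, -0.001, -0.001]
ft_force: [-0.6, 0.7, -0.2]
opening: 0.0614
gripper_force: 0.0
time_s: 14.82
tcp_pos: [0.5815, -0.241, 0.0111]
tcp_rot: [0.763, 0.646, 0.001, 0.001]
ft_force: [-1.2, -0.7, 8.1]
opening: 0.0405
gripper_force: 61.6
time_s: 15.48
tcp_pos: [0.5815, -0.2407, 0.1316]
tcp_rot: [0.763, 0.646, 0.001, 0.001]
ft_force: [0.4, -0.3, -1.7]
opening: 0.0405
gripper_force: 61.0
shift [ 0.4835 -0.1311  0.0013] yaw -0.38 psi now -9.4 q7 0.46 t 15.4833 tilt [ 0.0026 -0.0003]
```

View pics/s5.png

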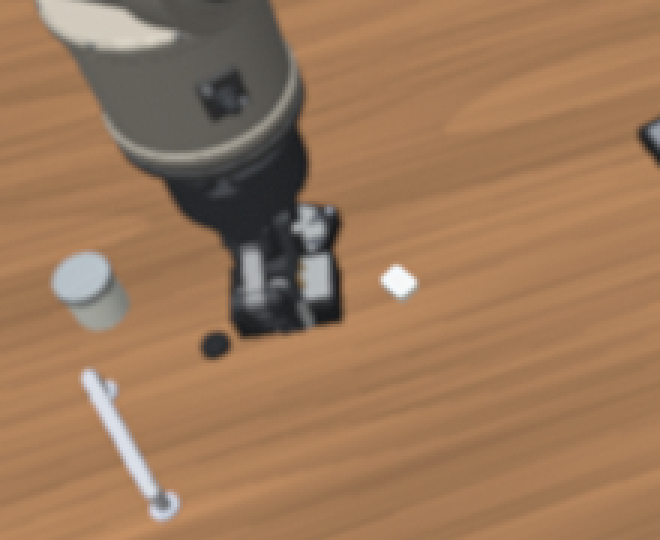

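The adapter is lifted, held level with its pins clear at (300,280). Carrying it to the wide pocket.

```bash

python3 -m inch '[[[0,0.018,-0.005,0,-0.03],[0,0.045,-0.012,0,-0.07],[0,0.08,-0.022,0,-0.12],[0,0.115,-0.031,0,-0.17],[0,0.15,-0.041,0,-0.22],[0,0.185,-0.05,0,-0.27],[0,0.22,-0.06,0,-0.32],[0,0.255,-0.069,0,-0.37]]]'; python3 -c "
from h import *
go(.5315,.2577,.13,12.3)"
```

```text
time_s: 16.2
tcp_pos: [0.5533, 0.0239, 0.1288]
tcp_rot: [0.63, 0.777, -0.001, -0.001]
ft_force: [0.7, -0.6, -1.6]
opening: 0.0407
gripper_force: 61.0
shift [ 0.2333  0.0268 -0.0013] yaw -0.007 psi now 11.9 q7 0.29 t 16.2 tilt [-0.0017 -0.0004]
```

```bash

python3 -m inch '[[[0,0.035,0.004,0,0],[0,0.07,0.008,0,0],[0,0.105,0.012,0,0],[0,0.14,0.016,0,0],[0,0.17,0.02,0,0],[0,0.2,0.023,0,0],[0,0.222,0.026,0,0],[0,0.231,0.027,0,0]]]' && 
python3 -m inch '[[[0,0,0,0,0],[0,0,0,0.02,0],[0,0,0,0.04,0],[0,0,0,0.06,0],[0,0,0,0.06,0]]]'; python3 -c "
from h import *
go(.5315,.2577,.0195,12.3)"
```

```text
time_s: 16.87
tcp_pos: [0.5326, 0.2576, 0.1284]
tcp_rot: [0.63, 0.777, -0.001, -0.001]
ft_force: [-0.6, 0.1, -1.5]
opening: 0.0407
gripper_force: 61.0
time_s: 17.28
tcp_pos: [0.5322, 0.2513, 0.0662]
tcp_rot: [0.632, 0.775, -0.003, -0.001]
ft_force: [-1.1, 0.0, -1.2]
opening: 0.0405
gripper_force: 60.9
shift [0.0065 0.0009 0.0466] yaw -0.011 psi now 11.7 q7 -0.07 t 17.2833 tilt [-0.0045 -0.0037]
```

```bash

python3 -m inch '[[[0,0,0,0,0],[0,0,0,0,0],[0,0,0,0,0]]]'; python3 -c "
from h import *
go(.5315,.2577,.0195,12.3)"
```

```text
time_s: 17.53
tcp_pos: [0.5348, 0.2536, 0.071]
tcp_rot: [0.631, 0.776, 0.001, 0.0]
ft_force: [0.6, 1.1, -1.4]
opening: 0.0409
gripper_force: 60.9
shift [ 0.0047 -0.0024  0.0515] yaw -0.01 psi now 11.7 q7 -0.07 t 17.5333 tilt [0.0012 0.0006]
```

```bash

python3 -m inch '[[[0,0.003,-0.001,0.015,-0.01],[0,0.006,-0.002,0.03,-0.01],[0,0.006,-0.002,0.04,-0.01],[0,0.006,-0.002,0.045,-0.01],[0,0.006,-0.002,0.048,-0.01],[0,0.006,-0.002,0.05,-0.01],[0,0.006,-0.002,0.05,-0.01]]]' && python3 -m inch '[[[0,0,0,0,0],[0,0,0,0,0]]]'; python3 -c "
from h import *
go(.5315,.2577,.0195,12.3)"
```

```text
time_s: 18.12
tcp_pos: [0.5311, 0.2592, 0.02]
tcp_rot: [0.627, 0.779, 0.0, 0.0]
ft_force: [-0.1, 0.6, -1.9]
opening: 0.0404
gripper_force: 61.1
time_s: 18.28
tcp_pos: [0.5312, 0.2594, 0.0203]
tcp_rot: [0.627, 0.779, 0.0, 0.0]
ft_force: [-0.1, -1.1, -1.6]
opening: 0.0407
gripper_force: 61.1
shift [-0.0017 -0.0001  0.0008] yaw 0.0 psi now 12.3 q7 -0.04 t 18.2833 tilt [0.0006 0.0004]
```

```bash

python3 -m inch '[[[0,0,0,0.0007,0],[0,0,0,0.001,0],[0,0,0,0.001,0],[0,0,0,0.001,0]]]' && python3 -m inch '[[[0.6,0,0,0,0],[0.6,0,0,0,0],[0.6,0,0,0,0],[0.65,0,0,0,0],[0.65,0,0,-0.02,0],[0.65,0,0,-0.05,0],[0.65,0,0,-0.08,0],[0.65,0,0,-0.11,0]]]';python3 -c "
from h import *
go(.456,-.391,.15,-30)"
```

```text
time_s: 18.62
tcp_pos: [0.531, 0.2594, 0.0191]
tcp_rot: [0.627, 0.779, 0.0, 0.0]
ft_force: [-1.7, -0.7, 5.8]
opening: 0.0406
gripper_force: 61.7
time_s: 19.28
tcp_pos: [0.5306, 0.259, 0.1299]
tcp_rot: [0.627, 0.779, -0.0, 0.0]
ft_force: [0.3, 0.0, -0.5]
opening: 0.0554
gripper_force: 0.0
shift [-0.6192 -0.2114 -0.0196] yaw 0.738 psi now 12.3 q7 -0.12 t 19.2833 tilt [-0.0006 -0.0007]
```

```bash

python3 -m inch '[[[0.72,-0.02,-0.007,-0.005,0.1],[0.72,-0.05,-0.017,-0.01,0.2],[0.72,-0.085,-0.029,-0.02,0.3],[0.72,-0.12,-0.041,-0.02,0.4],[0.72,-0.155,-0.053,-0.02,0.5],[0.72,-0.19,-0.065,-0.02,0.6],[0.72,-0.225,-0.077,-0.02,0.7],[0.72,-0.26,-0.089,-0.02,0.8]]]';python3 -c "
from h import *
go(.456,-.391,.15,-75)"
```

```text
time_s: 19.95
tcp_pos: [0.4988, -0.0152, 0.149]
tcp_rot: [0.882, 0.471, 0.0, -0.0]
ft_force: [0.6, -0.6, -0.2]
opening: 0.0613
gripper_force: 0.0
shift [-0.3361  0.1734 -0.0012] yaw 0.719 psi now -33.8 q7 -0.4 t 19.95 tilt [0.0003 0.0004]
```

```bash

python3 -m inch '[[[0.72,-0.035,0.018,0,0.08],[0.72,-0.07,0.036,0,0.17],[0.72,-0.105,0.054,0,0.26],[0.72,-0.14,0.072,0,0.35],[0.72,-0.175,0.09,0,0.44],[0.72,-0.21,0.108,0,0.53],[0.72,-0.245,0.126,0,0.62],[0.72,-0.28,0.144,0,0.7]]]';python3 -c "
from h import *
go(.456,-.391,.15,-75)"
```

```text
time_s: 20.62
tcp_pos: [0.4643, -0.3283, 0.1488]
tcp_rot: [0.99, 0.14, 0.0, -0.0]
ft_force: [0.7, 0.4, -0.4]
opening: 0.0611
gripper_force: 0.0
shift [-0.0254  0.0579 -0.0012] yaw 0.02 psi now -73.9 q7 -0.32 t 20.6167 tilt [0.0003 0.0002]
```

```bash

python3 -m inch '[[[0.72,-0.013,0.03,0,0.01],[0.72,-0.022,0.05,0,0.01],[0.72,-0.025,0.058,0,0.01],[0.72,-0.025,0.058,0.02,0.01],[0.72,-0.025,0.058,0.05,0.01],[0.72,-0.025,0.058,0.07,0.01]]]';python3 -c "
from h import *
go(.456,-.391,.025,-75)
import cv2
f=imaging.grab_frame('scene'); cv2.imwrite('pics/s6.png',f['pixels'][190:370,30:250,::-1].repeat(3,0).repeat(3,1))"
```

```text
time_s: 21.12
tcp_pos: [0.4571, -0.3885, 0.077]
tcp_rot: [0.99, 0.138, -0.0, -0.0]
ft_force: [0.4, 0.8, -0.7]
opening: 0.0615
gripper_force: 0.0
shift [-0.0017  0.0022  0.052 ] yaw 0.014 psi now -74.2 q7 -0.16 t 21.1167 tilt [-0.0004  0.0008]
```

View pics/s6.png

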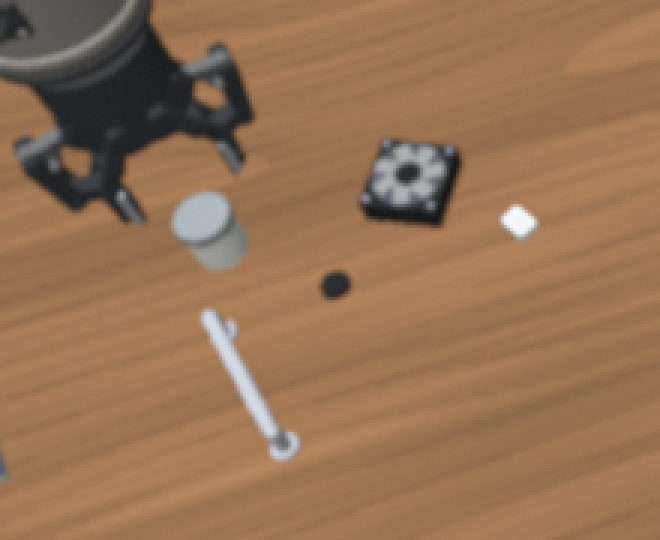

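The open fingers, at (130,205) and (232,155), straddle the jar lid at (204,217). The long handle and large fan are clear, so I'll descend.

```bash

python3 -m inch '[[[0.72,-0.001,0.001,0.02,0],[0.72,-0.001,0.001,0.038,0],[0.72,-0.001,0.001,0.048,0],[0.72,-0.001,0.001,0.052,0],[0.72,-0.001,0.001,0.052,0],[0.72,-0.001,0.001,0.052,0]]]' &&
python3 -m inch '[[[0,0,0,0,0],[0,0,0,0,0],[0,0,0,0,0],[0,0,0,0,0],[0,0,0,0,0]]]' &&
python3 -m inch '[[[0,0,0,-0.01,0],[0,0,0,-0.03,0],[0,0,0,-0.055,0],[0,0,0,-0.08,0],[0,0,0,-0.1,0],[0,0,0,-0.115,0],[0,0,0,-0.12,0],[0,0,0,-0.12,0]]]'; python3 -c "
from h import *
go(.4795,.1137,.14,-30)
import cv2
f=imaging.grab_frame('scene'); cv2.imwrite('pics/s7.png',f['pixels'][130:310,30:250,::-1].repeat(3,0).repeat(3,1))"
```

```text
time_s: 21.67
tcp_pos: [0.4568, -0.3907, 0.0277]
tcp_rot: [0.99, 0.138, 0.0, 0.0]
ft_force: [0.4, 0.2, -0.1]
opening: 0.0615
gripper_force: 0.0
time_s: 22.08
tcp_pos: [0.457, -0.3909, 0.028]
tcp_rot: [0.991, 0.137, 0.001, 0.0]
ft_force: [-1.1, 0.5, 10.4]
opening: 0.0377
gripper_force: 58.8
time_s: 22.75
tcp_pos: [0.457, -0.3908, 0.1484]
tcp_rot: [0.99, 0.138, 0.001, 0.001]
ft_force: [-0.1, 0.3, -1.6]
opening: 0.0378
gripper_force: 60.5
shift [ 0.1591 -0.4793  0.008 ] yaw -0.771 psi now -74.2 q7 -0.22 t 22.75 tilt [ 0.0022 -0.0008]
```

View pics/s7.png

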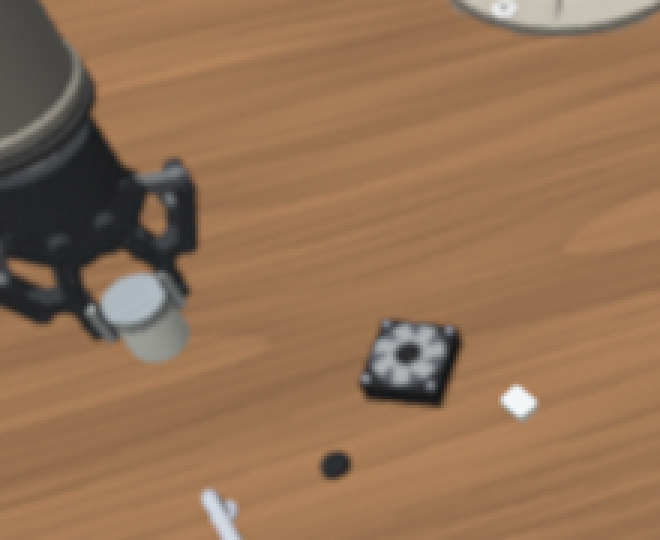

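The jar hangs upright by its lid at (135,300). Next I move it to the round pocket.

```bash

python3 -m inch '[[[0,0.006,-0.017,0,-0.05],[0,0.015,-0.044,0,-0.13],[0,0.026,-0.079,0,-0.21],[0,0.037,-0.112,0,-0.3],[0,0.048,-0.146,0,-0.38],[0,0.06,-0.18,0,-0.46],[0,0.071,-0.214,0,-0.54],[0,0.082,-0.248,0,-0.62]]]';python3 -c "
from h import *
go(.4795,.1137,.14,-30)"
```

```text
time_s: 23.47
tcp_pos: [0.467, -0.1278, 0.146]
tcp_rot: [0.9, 0.435, -0.001, -0.0]
ft_force: [0.7, -0.1, -0.7]
opening: 0.0373
gripper_force: 60.5
shift [ 0.1969 -0.1403  0.0059] yaw -0.147 psi now -38.4 q7 -0.24 t 23.4667 tilt [-0.0014 -0.0001]
```

```bash

python3 -m inch '[[[0,0.03,-0.021,0,-0.03],[0,0.058,-0.041,0,-0.06],[0,0.086,-0.061,0,-0.09],[0,0.114,-0.081,0,-0.12],[0,0.142,-0.101,0,-0.14],[0,0.17,-0.121,0,-0.14],[0,0.188,-0.134,0,-0.14],[0,0.196,-0.14,0,-0.14]]]' &&
python3 -m inch '[[[0,0,0,0,0],[0,0,0,0.02,0],[0,0,0,0.04,0],[0,0,0,0.06,0],[0,0,0,0.07,0],[0,0,0,0.07,0],[0,0,0,0.07,0]]]'; python3 -c "
from h import *
go(.4795,.1137,.036,-30)"
```

```text
time_s: 24.13
tcp_pos: [0.4803, 0.1143, 0.1458]
tcp_rot: [0.868, 0.497, -0.001, -0.0]
ft_force: [1.1, -0.5, -2.0]
opening: 0.0378
gripper_force: 60.5
time_s: 24.72
tcp_pos: [0.4809, 0.1097, 0.0768]
tcp_rot: [0.869, 0.494, -0.001, 0.0]
ft_force: [1.1, -0.1, -0.4]
opening: 0.0377
gripper_force: 60.5
shift [ 0.0028 -0.0032  0.0408] yaw -0.013 psi now -30.7 q7 -0.52 t 24.7167 tilt [-0.001 -0.001]
```

```bash

python3 -m inch '[[[0,0.001,-0.001,0.015,0],[0,0.002,-0.002,0.028,0],[0,0.002,-0.002,0.034,0],[0,0.002,-0.002,0.037,0],[0,0.002,-0.002,0.038,0],[0,0.002,-0.002,0.038,0],[0,0.002,-0.002,0.038,0]]]' ; python3 -c "
from h import *
go(.4795,.1137,.036,-30)"
```

```text
time_s: 25.3
tcp_pos: [0.4807, 0.1137, 0.0395]
tcp_rot: [0.869, 0.495, 0.0, 0.0]
ft_force: [0.3, -1.0, -1.6]
opening: 0.0375
gripper_force: 60.5
shift [-0.0006 -0.0011  0.0035] yaw -0.012 psi now -30.7 q7 -0.47 t 25.3 tilt [0.0007 0.0004]
```

```bash

python3 -m inch '[[[0,0,0,0.0015,0],[0,0,0,0.003,0],[0,0,0,0.003,0],[0,0,0,0.0035,0],[0,0,0,0.004,0],[0,0,0,0.004,0]]]' 
```

```text
time_s: 25.8
tcp_pos: [0.4809, 0.1138, 0.0358]
tcp_rot: [0.869, 0.495, 0.001, -0.0]
ft_force: [-6.2, -1.2, 27.9]
opening: 0.0376
gripper_force: 63.3
```

It's down on the floor. I'll release, retreat and swing clear for a final look.

```bash

python3 -m inch '[[[0.65,0,0,0,0],[0.65,0,0,0,0],[0.65,0,0,0,0],[0.7,0,0,0,0],[0.7,0,0,-0.02,0],[0.7,0,0,-0.05,0],[0.7,0,0,-0.08,0],[0.7,0,0,-0.11,0]]]' && python3 -m inch '[[[0.7,-0.03,0.03,-0.02,0],[0.7,-0.06,0.055,-0.03,0],[0.7,-0.09,0.08,-0.03,0],[0.7,-0.12,0.105,-0.03,0],[0.7,-0.15,0.13,-0.03,0],[0.7,-0.18,0.155,-0.03,0],[0.7,-0.2,0.17,-0.03,0],[0.7,-0.2,0.17,-0.03,0]]]';python3 -c "
from h import *
import cv2
f=imaging.grab_frame('top'); cv2.imwrite('pics/t8.png',cv2.resize(f['pixels'][140:240,160:290,::-1],None,fx=6,fy=6,interpolation=cv2.INTER_CUBIC))
f=imaging.grab_frame('scene'); cv2.imwrite('pics/s8.png',f['pixels'][150:300,250:450,::-1].repeat(3,0).repeat(3,1))"
```

```text
time_s: 26.47
tcp_pos: [0.48, 0.1131, 0.1458]
tcp_rot: [0.869, 0.495, -0.001, 0.0]
ft_force: [-0.1, 0.3, 0.7]
opening: 0.0598
gripper_force: 0.0
time_s: 27.13
tcp_pos: [0.5242, -0.1509, 0.1751]
tcp_rot: [0.87, 0.492, -0.0, 0.001]
ft_force: [-1.3, -0.5, -0.6]
opening: 0.0595
gripper_force: 0.0
```

View pics/t8.png

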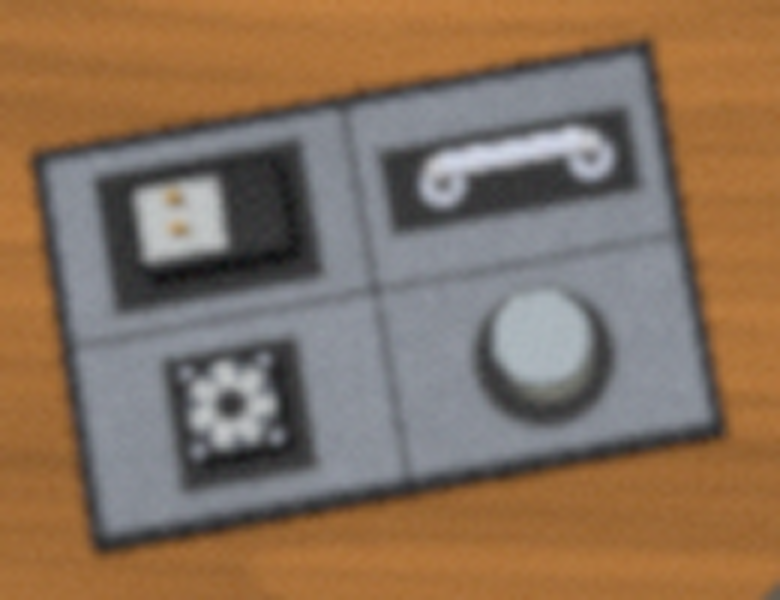

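View pics/s8.png

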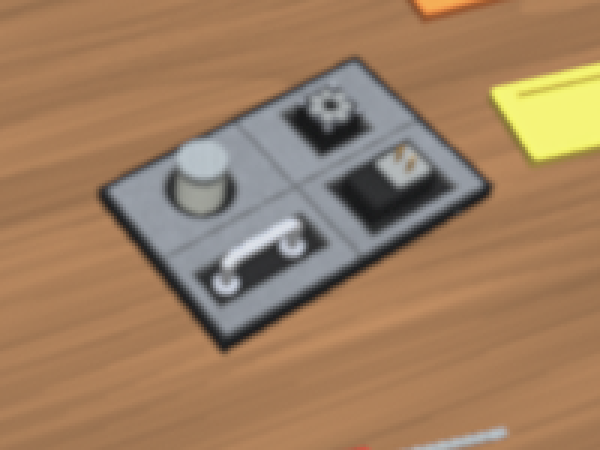

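All four parts stand upright and centred in their pockets: adapter (215,215), handle (515,168), fan (233,405) and jar (543,340) in the top crop. The robot is clear of everything, so I'm handing in.

```bash
python3 -c "
from plant import r
print(r.hand_in())"
```

```text
the job is handed in; nothing more can be done
None
```

The jar, small fan, adapter and short handle are all upright in their own pockets, the larger fan and longer handle were not touched, and the job is handed in at about 27 s; the hand-in call returned no verdict.

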